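Pack the decorating tote for the next class

TASK

Pack the plywood tote for the next decorating class: the jar of blue glaze goes in the round well marked with the blue chip, the jar of green glaze in the round well with the green chip, the small brass tin in the square pocket and the yellow wax stick that lies among the jars lengthwise and flat in the long pocket, each resting fully on the floor of its own pocket. Keep the two jars upright on the way. The ochre jar with the white cap and the red crayon stick in the paper sleeve do not belong in this tote: leave them where they are on the bench.

Things in the scene. Friction and masses are not known exactly. Their poses are not given: they have to be found in the camera images.
- blue_jar: Blue glaze, black cap with a blue dab on top. Closed glaze jar, 49 mm across, 68 mm tall; straight wall 49 mm wide up to 57 mm, above it the 46 mm cap. Loose, about 0.12 kg, starts upright on the bench. Origin at the centre of its underside, z up
- green_jar: Moss green glaze, black cap with a green dab on top. Closed glaze jar, 49 mm across, 68 mm tall; straight wall 49 mm wide up to 57 mm, above it the 46 mm cap. Loose, about 0.12 kg, starts upright on the bench. Origin at the centre of its underside, z up
- brass_tin: Small square brass-coloured tin with a round cap: body 34 x 34 x 20 mm (x, y, z), cap 18 mm across up to 28 mm. Loose, about 60 g, starts upright on the bench. Origin at the centre of its underside, sides along its x and y, z up
- yellow_stick: Yellow wax stick among the jars (not the one at the far left by the black pot), 11 x 62 x 10 mm (x, y, z), lying flat; belongs in the tote. Loose, about 12 g. Origin at the centre of its underside, its length along its y, z up
- ochre_jar: Orange-brown (ochre) glaze, white cap with an ochre dab; does not belong in the tote. Closed glaze jar, 49 mm across, 68 mm tall; straight wall 49 mm wide up to 57 mm, above it the 46 mm cap. Loose, about 0.12 kg, starts upright on the bench. Origin at the centre of its underside, z up
- red_stick: Brick-red crayon stick in a paper sleeve, 11 x 62 x 10 mm (x, y, z), lying flat; does not belong in the tote. Loose, about 12 g. Origin at the centre of its underside, its length along its y, z up
- blue_insert: Insert with a round well and a blue glazed chip beside it on its -x side. Well 65 mm wide, 25 mm deep, floor at z = 7 mm of its frame. Fixed charcoal foam block in the plywood tote, 90 (x, across tote) x 84 (y, along it) x 32 mm tall; 4 in a row 86 mm apart, order varies, tote rim 2 mm higher. Origin: centre of underside, 6 mm over the bench, under the pocket's centre; z up
- green_insert: Insert with a round well and a green glazed chip beside it on its -x side. Well 65 mm wide, 25 mm deep, floor at z = 7 mm of its frame. Fixed charcoal foam block in the plywood tote, 90 (x, across tote) x 84 (y, along it) x 32 mm tall; 4 in a row 86 mm apart, order varies, tote rim 2 mm higher. Origin: centre of underside, 6 mm over the bench, under the pocket's centre; z up
- tin_insert: Insert with a square pocket, 50 x 50 mm along its x and y, 8 mm deep, floor at z = 24 mm of its frame. Fixed charcoal foam block in the plywood tote, 90 (x, across tote) x 84 (y, along it) x 32 mm tall; 4 in a row 86 mm apart, order varies, tote rim 2 mm higher. Origin: centre of underside, 6 mm over the bench, under the pocket's centre; z up
- wax_insert: Insert with a pocket 78 mm long (x), 27 mm wide (y), 7 mm deep, floor z = 25 mm; as deep finger notches, 32 mm wide, reach y = 31 mm. Stick's y goes along x. Fixed charcoal foam block in the plywood tote, 90 (x, across tote) x 84 (y, along it) x 32 mm tall; 4 in a row 86 mm apart, order varies, tote rim 2 mm higher. Origin: centre of underside, 6 mm over the bench, under the pocket's centre; z up
Mind the look-alikes: they are no part of the job. Leave any turquoise look-alike of the yellow_stick alone.

How it is judged:
At the end, for the whole second after the job is handed in: Jars in the wells of their colour, within 12 mm of centre; brass tin in the square and wax stick lengthwise and flat in the long pocket, within 15 mm; each within 3 mm of its pocket's floor, tilted under 0.1 rad, at rest; wax stick in line within 0.4 rad; ochre jar and red stick moved under 20 mm (horizontal distance between blue_jar and blue_insert below 0.012 m and z of blue_jar in the frame of blue_insert between 0.003 and 0.01 m and angle between each of blue_jar, green_jar, brass_tin, yellow_stick's own z axis and vertical below 0.1 rad and linear speed of each of blue_jar, green_jar, brass_tin, yellow_stick below 0.02 m/s and angular speed of each of blue_jar, green_jar, brass_tin, yellow_stick below 0.3 rad/s and horizontal distance between green_jar and green_insert below 0.012 m and z of green_jar in the frame of green_insert between 0.003 and 0.01 m and horizontal distance between brass_tin and tin_insert below 0.015 m and z of brass_tin in the frame of tin_insert between 0.02 and 0.027 m and horizontal distance between yellow_stick and wax_insert below 0.015 m and z of yellow_stick in the frame of wax_insert between 0.021 and 0.028 m and angle between the y axis of yellow_stick and the x axis of wax_insert, either way round below 0.4 rad and distance of each of ochre_jar, red_stick from where it was at the start of the episode below 0.02 m); the robot touches nothing.
It fails at once if the blue jar is tipped more than 0.6 rad (angle between blue_jar's own z axis and vertical above 0.6 rad).
It fails at once if the green jar is tipped more than 0.6 rad (angle between green_jar's own z axis and vertical above 0.6 rad).
It fails at once if the ochre jar is moved more than 20 mm (distance of ochre_jar from where it was at the start of the episode above 0.02 m).
It fails at once if the red stick is moved more than 20 mm (distance of red_stick from where it was at the start of the episode above 0.02 m).
It also fails if it takes over 102 s, if anything falls off the work surface, if the arm or the gripper's body presses on something with over 40 N, if the wrist force passes 120 N, or if a joint passes its speed limit or range.

ROBOT

A 6-joint arm with a two-finger parallel gripper is mounted at the origin on the work surface; the furniture and walls round the work are solid. World frame = base frame: x ahead of the robot, y to its left, z up, the work surface at z = 0. Lengths are in m, angles in rad, forces in N, time in s.
With the tool pointing down it reaches from about 0.25 to 0.775 m from the base axis. Payload 4 kg.
Tool frame: the origin (TCP) lies at the very end of the fingers, on their centre line; the grasp point (between the pads) lies 19 mm behind it; z points along the fingers, y is the line along which they close (so a half turn about z gives the same grasp; the last joint's range is limited). The gripper opens to 94 mm and grips with 3 to 60 N. Pads are 16 mm wide; open, the fingers measure 119 mm over their backs; the gripper's body (75 mm by 177 mm) begins 78 mm behind the grasp point.
Start: joints at [-0.103, 0.087, 1.371, -0, 1.684, -0.103], TCP at [0.55, -0, 0.206] pointing down, gripper open.
Joint ranges: [-3.1, 3.1], [-0.76, 2.03], [0.27, 2.55], [-1.08, 4.22], [0.17, 2.65], [-2.57, 2.57]. Speed limits (rad/s): [2.79, 2.79, 3.14, 3.14, 3.14, 3.14].

INTERFACE

Orientations are given as [roll, pitch, yaw] about the fixed x, y, z axes, in that order (R = Rz(yaw) Ry(pitch) Rx(roll)).
In Python, from bench import robot gives the robot as it stands. The module is installed in compiled form; this text tells all that it offers.
- The arm moves only by the tool move_arm, never from a script. Its argument "deltas" is one flat list of numbers, 7 for each row, row after row: the turn, a rotation vector about the tool's x, y, z in rad, then the shift along the tool's x, y, z in cm, then the closure, from -1 (fully open) to 1 (shut). A call has 1 to 8 rows; each row is the pose to reach, as a shift and turn from the pose commanded when the call began, along the tool's axes at that moment; what a row does not reach only later rows make up. A row lasts 1/10 s, in which the tool goes at most 50 mm and 8.59 degrees, less where a joint would pass 70% of its speed; a pose out of reach is approached as far as the arm can. A call with a gripper value outside its range is refused whole. The fingers move at their own pace and stop on an object; the grip force is fixed at half the most. Time passes only in rows, so rows that repeat a pose let the fingers close. It gives the time, the measured TCP pose, the force, the opening and the grip force at its end, in the units of the state.
- robot.get_obs(): the state, without advancing time (a new reading comes with each control period).
- robot.snapshot(name): name is "scene" or "side" or "wrist"; returns a dict with "image" (400x640x3 uint8, red, green, blue), "depth" (400x640 float32, m along the optical axis (not along the pixel's ray), 0 where there is no reading), "fov_y" (degrees; the focal length in pixels is half the picture's height over the tangent of half this angle, whatever the lens; pixels are square), "cx", "cy" (the principal point, pixels), "D" ([k1, k2, p1, p2, k3] as OpenCV has them; the pictures are not rectified), "origin" and "orientation" of the camera in the world; the wrist camera has in their place "T_tool_cam" (4x4, takes a point from camera to tool coordinates, whose origin is the TCP and whose axes are the flange's). Camera axes: x right, y up, looking along -z (the intrinsics and any distortion apply to the point x, -y, -z); pixel columns grow to the right and rows downward; lengths in m; the calibration is good to about 2 mm. A picture is of the moment at which its call begins: read the wrist's pose just before it.
- robot.close_job(): hands the job in; it is judged then, once.
The state is a dict: "time": time; "joint_positions": joint angles; "qvel": joint speeds; "joint_torque": joint torques, N m; "tool_pos": TCP position; "ee_rot": TCP orientation; "wrist_force": force on the tool from outside, world axes, zero at the start; "wrist_torque": the same for the moment, N m; "width": finger opening in m; "finger_force": force on a finger pad.
Only numpy, scipy, OpenCV 4.12 (cv2) and the standard library are available. Lean on these libraries where they do the work, as an engineer would, in place of code of your own. Each camera call takes 0.05 s, during which the arm holds its last target. There are 200 camera calls.

## Working session

There is one attempt and no reset: what is moved stays moved. The work goes in short steps, Python scripts to look and compute and a tool call to move; the robot and the scene stay as the last step left them, time stands still between calls to the robot, and variables do not carry over. Pictures are saved under pics/ and viewed, at most 14 in all, crops included, and the job is handed in when it is done.

Besides the shell and the picture viewer there is one more tool, called after "Emit:" as name(argument=value, ...) on one line, values as JSON. move_arm: Moves the arm, as the interface text tells. Its arguments: {"type":"object","properties":{"deltas":{"type":"array","items":{"type":"number"}}},"required":["deltas"]}

```bash
mkdir -p pics
cat > h.py <<'E'
import numpy as np, cv2
from bench import robot
from scipy.spatial.transform import Rotation as R
def snap(name):
    o=robot.get_obs(); s=robot.snapshot(name)
    f=200/np.tan(np.radians(s["fov_y"])/2)
    s["K"]=np.array([[f,0,s["cx"]],[0,f,s["cy"]],[0,0,1.]]); s["D"]=np.array(s["D"],float)
    if "T_tool_cam" in s:
        T=np.eye(4);T[:3,:3]=R.from_euler("xyz",o["ee_rot"]).as_matrix();T[:3,3]=o["tool_pos"]
        T=T@np.array(s["T_tool_cam"]); s["Rm"],s["o"]=T[:3,:3],T[:3,3]
    else:
        q=np.array(s["orientation"],float); s["o"]=np.array(s["origin"],float)
        s["Rm"]=q if q.shape==(3,3) else (R.from_euler("xyz",q) if q.size==3 else R.from_quat(q)).as_matrix()
    return s
def rays(s,uv):
    n=cv2.undistortPoints(np.array(uv,float).reshape(-1,1,2),s["K"],s["D"]).reshape(-1,2)
    return np.c_[n[:,0],-n[:,1],-np.ones(len(n))]@s["Rm"].T
def onplane(s,uv,z):
    d=rays(s,uv); return s["o"]+d*((z-s["o"][2])/d[:,2])[:,None]
def cloud(s):
    v,u=np.mgrid[:400,:640]; d=rays(s,np.c_[u.ravel(),v.ravel()])
    return (s["o"]+d*s["depth"].reshape(-1,1)).reshape(400,640,3)
def save(s,n): cv2.imwrite(f"pics/{n}.png",s["image"][...,::-1])
E
python3 - <<'E'
from h import *
for n in ["scene","side","wrist"]:
    s=snap(n); save(s,n+"0"); print(n,s.get("orientation"),s["o"],s["Rm"].round(2).tolist(),s["D"],s["K"][0,0])
print(robot.get_obs())
E
```

```text
scene [0.5028799  0.00218472 0.13460597] [ 0.55784364 -0.33470573  0.87686309] [[0.99, -0.12, 0.07], [0.13, 0.87, -0.48], [-0.0, 0.48, 0.88]] [-0.05658569  0.          0.          0.          0.        ] 433.41624940742145
side [ 1.05497807 -0.00763387 -2.64773988] [0.07341897 0.9521533  0.55273345] [[-0.88, 0.24, -0.41], [-0.47, -0.43, 0.77], [0.01, 0.87, 0.49]] [-0.01758547  0.          0.          0.          0.        ] 499.8615852861522
wrist None [0.54972617 0.0829786  0.38434241] [[1.0, 0.0, 0.0], [-0.0, 0.96, 0.28], [-0.0, -0.28, 0.96]] [-0.00022732  0.          0.          0.          0.        ] 281.0376832881976
{'time': 0.15, 'joint_positions': array([-1.03080218e-01,  8.77792153e-02,  1.37189258e+00,  1.91796738e-05,
        1.68361436e+00, -1.03084028e-01]), 'qvel': array([ 0.00014575, -0.00289971, -0.00284344,  0.00067825, -0.00082135,
        0.00244266]), 'joint_torque': array([ 1.24418581e-03, -3.40636396e+01, -3.02795255e+01,  7.18983379e-02,
        3.04441026e-02, -1.11468453e-04]), 'tool_pos': array([5.49575971e-01, 5.68430294e-05, 2.04583717e-01]), 'ee_rot': array([-3.13991010e+00, -1.93224593e-04,  1.57080212e+00]), 'wrist_force': array([0.07317163, 0.27725016, 0.1870389 ]), 'wrist_torque': array([-0.02753621, -0.01911308, -0.07007466]), 'finger_force': 0.0, 'width': 0.09403118907370644}
```

View pics/scene0.png

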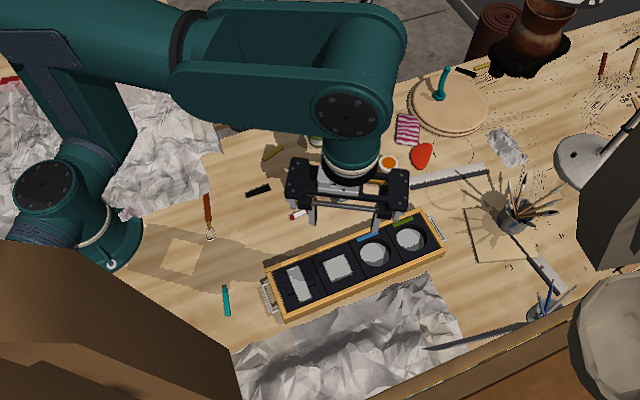

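View pics/wrist0.png

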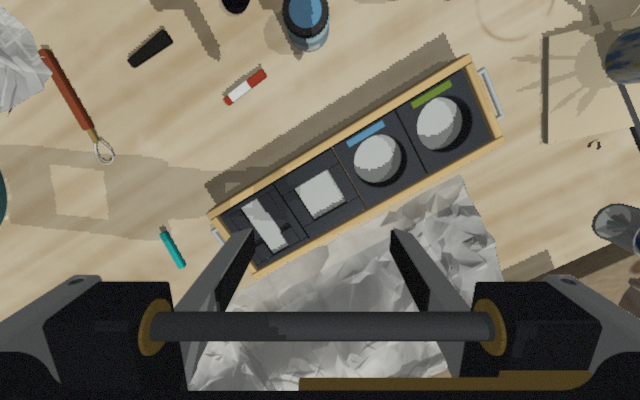

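View pics/side0.png

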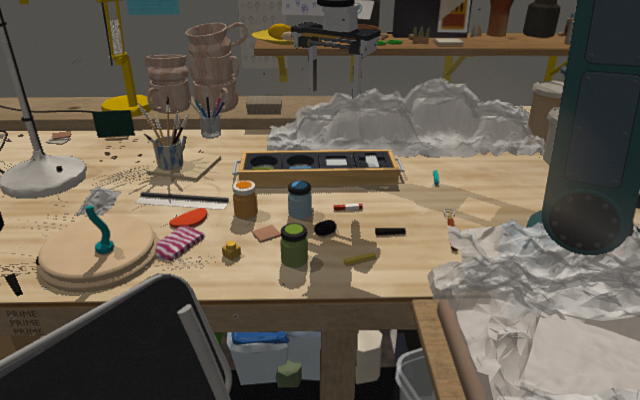

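The scene shows the tote below the gripper: order along +x is wax, tin, blue, green. In the side view: blue jar (300,200), ochre (245,200), green (293,245), tin (231,251), yellow stick (360,257), red stick (347,207). Next I measure these.

```bash
cat > m0.py <<'E'
from h import *
s=snap("wrist"); C=cloud(s); hsv=cv2.cvtColor(s["image"],cv2.COLOR_RGB2HSV)
def comp(mask,box,n=1):
    m=np.zeros((400,640),np.uint8); x0,y0,x1,y1=box; m[y0:y1,x0:x1]=mask[y0:y1,x0:x1]
    N,l,st,c=cv2.connectedComponentsWithStats(m); i=1+np.argsort(-st[1:,4])[:n]
    return [(l==k) for k in i]
# pocket floors by height in tote area
Z=C[...,2]
light=(hsv[...,2]>110)&(hsv[...,1]<60)
for nm,box,z in [("wax",(235,190,295,255),.031),("tin",(290,160,350,222),.030),("blue",(352,130,408,188),.013),("green",(412,92,468,155),.013)]:
    k=comp(light.astype(np.uint8),box)[0]; v,u=np.nonzero(k)
    P=onplane(s,np.c_[u,v],z)[:,:2].astype(np.float32); (c,sz,a)=cv2.minAreaRect(P)
    print(nm,np.round(c,4),np.round(sz,4),round(a,1),"z",np.median(Z[k]).round(4))
# chips
for nm,lo,hi in [("bluechip",95,115),("greenchip",30,50)]:
    k=comp(((hsv[...,0]>=lo)&(hsv[...,0]<=hi)&(hsv[...,1]>90)&(hsv[...,2]>70)).astype(np.uint8),(340,75,460,150))[0]; v,u=np.nonzero(k)
    P=onplane(s,np.c_[u,v],.039)[:,:2].astype(np.float32); c,sz,a=cv2.minAreaRect(P); print(nm,np.round(c,4),np.round(sz,4),a,Z[k].mean())
k=((hsv[...,0]>=10)&(hsv[...,0]<=22)&(hsv[...,1]>90)&(Z>.030)&(Z<.05)); 
k=comp(k.astype(np.uint8),(200,40,520,290))[0]; P=onplane(s,np.argwhere(k)[:,::-1],.040)[:,:2].astype(np.float32); print("rim",cv2.minAreaRect(P))
s=snap("side"); C=cloud(s); Z=C[...,2]; hsv=cv2.cvtColor(s["image"],cv2.COLOR_RGB2HSV)
for nm,box,z0 in [("blue",(284,175,316,222),.0),("ochre",(230,175,260,222),0),("green",(275,218,312,272),0),("tin",(218,238,245,265),0),("yellow",(338,245,382,270),0),("red",(328,198,368,215),0),("blacks",(370,222,410,240),0),("blackblob",(312,215,340,238),0)]:
    x0,y0,x1,y1=box; P=C[y0:y1,x0:x1].reshape(-1,3); P=P[(P[:,2]>.005)&(P[:,2]<.1)]
    top=P[P[:,2]>np.percentile(P[:,2],97)-.004] 
    c,sz,a=cv2.minAreaRect(P[:,:2].astype(np.float32))
    print(nm,len(P),"top",top.mean(0).round(4),"rect",np.round(c,4),np.round(sz,3),round(a,1))
E
python3 m0.py
```

```text
wax [ 0.4724 -0.0584] [0.0279 0.0762] 30.9 z 0.0322
tin [ 0.5461 -0.0146] [0.0497 0.0481] 30.9 z 0.0312
blue [0.6165 0.0309] [0.0622 0.0505] 79.8 z 0.0145
green [0.6931 0.0748] [0.0629 0.0465] 81.8 z 0.0144
bluechip [0.6003 0.0632] [0.05   0.0096] 30.831876754760742 0.04353010420713988
greenchip [0.6744 0.1075] [0.05   0.0091] 31.07413101196289 0.04063176214398227
rim ((0.5830393433570862, 0.008642688393592834), (0.365837037563324, 0.11398059129714966), 30.94835662841797)
blue 1038 top [0.5301 0.1866 0.0664] rect [0.5577 0.1411] [0.071 0.154] 29.8
ochre 947 top [0.6289 0.241  0.0663] rect [0.6548 0.1978] [0.048 0.147] 31.1
green 1051 top [0.4572 0.3304 0.0666] rect [0.4573 0.3308] [0.048 0.049] 42.9
tin 232 top [0.5665 0.3727 0.026 ] rect [0.5665 0.3722] [0.027 0.027] 77.7
yellow 147 top [0.3533 0.2744 0.0086] rect [0.3537 0.2738] [0.06  0.013] 47.3
red 108 top [0.4496 0.1185 0.008 ] rect [0.4513 0.118 ] [0.06  0.016] 32.6
blacks 142 top [0.3394 0.1624 0.0073] rect [0.3373 0.1617] [0.06  0.017] 31.6
blackblob 258 top [0.4515 0.2227 0.0196] rect [0.4517 0.2218] [0.045 0.029] 57.1
```

Emit:
move_arm(deltas=[0,0,0,25,-8,-4.5,-1,0,0,0,25,-8,-4.5,-1,0,0,0,25,-8,-4.5,-1,0,0,0,25,-8,-4.5,-1,0,0,0,25,-8,-4.5,-1,0,0,0,25,-8,-4.5,-1,0,0,0,25,-8,-4.5,-1,0,0,0,25,-8,-4.5,-1])

```text
time: 1.05
tool_pos: [0.47, 0.2496, 0.2502]
ee_rot: [-3.141, 0.001, 1.571]
wrist_force: [0.9, 0.8, -0.6]
width: 0.0942
finger_force: 0.0
```

```bash
cat >> h.py <<'E'
def plan(x,y,z,yaw=None):
    o=robot.get_obs(); p=o["tool_pos"]; T=R.from_euler("xyz",o["ee_rot"]).as_matrix()
    y0=o["ee_rot"][2]; d=T.T@(np.array([x,y,z])-p)*100
    print("at",p.round(4),"yaw",round(y0,3),"turn z",0 if yaw is None else round(y0-yaw,3),"shift cm",d.round(2))
E
cat > m1.py <<'E'
from h import *
s=snap("wrist"); save(s,"wrist1"); hsv=cv2.cvtColor(s["image"],cv2.COLOR_RGB2HSV); C=cloud(s); Z=C[...,2]
for nm,x,y,h in [("blue",.530,.187,.068),("ochre",.629,.241,.068),("green",.457,.330,.068),("tin",.5665,.3722,.020),("yellow",.3535,.274,.010),("red",.451,.118,.01),("pot",.4517,.2218,.02)]:
    m=((np.hypot(C[...,0]-x,C[...,1]-y)<.045)&(Z>.6*h)&(Z<h+.006)).astype(np.uint8)
    if nm in("blue","ochre","green"): m=((np.hypot(C[...,0]-x,C[...,1]-y)<.045)&(Z>.061)&(Z<.076)).astype(np.uint8)
    N,l,st,c=cv2.connectedComponentsWithStats(m); 
    if N<2: print(nm,"none"); continue
    k=l==1+np.argmax(st[1:,4]); uv=np.argwhere(k)[:,::-1]
    P=onplane(s,uv,h)[:,:2].astype(np.float32); r=cv2.minAreaRect(P)
    print(nm,len(uv),uv.mean(0).round(),"rect",np.round(r[0],4),np.round(r[1],4),round(r[2],1),"circ",np.round(cv2.minEnclosingCircle(P)[0],4),"z",np.median(Z[k]).round(4))
print(robot.get_obs()["tool_pos"])
E
python3 m1.py
```

```text
blue 835 [366. 227.] rect [0.5316 0.1841] [0.0462 0.046 ] 90.0 circ [0.5311 0.1841] z 0.0689
ochre 948 [442. 190.] rect [0.6296 0.2377] [0.0454 0.0472] 64.5 circ [0.6295 0.2375] z 0.0688
green 1094 [313. 120.] rect [0.4587 0.3274] [0.0454 0.0448] 90.0 circ [0.4586 0.3277] z 0.0689
tin 247 [392.  88.] rect [0.5667 0.3699] [0.0265 0.0268] 75.5 circ [0.5665 0.3703] z 0.0201
yellow 280 [245. 158.] rect [0.3543 0.2726] [0.062  0.0102] 48.8 circ [0.3532 0.2735] z 0.0108
red 245 [311. 251.] rect [0.4511 0.1183] [0.0625 0.0122] 35.0 circ [0.4507 0.1188] z 0.0108
pot 480 [311. 193.] rect [0.4525 0.2209] [0.0457 0.0285] 58.0 circ [0.4517 0.2214] z 0.0214
[0.4702401  0.24900446 0.24999356]
```

View pics/wrist1.png

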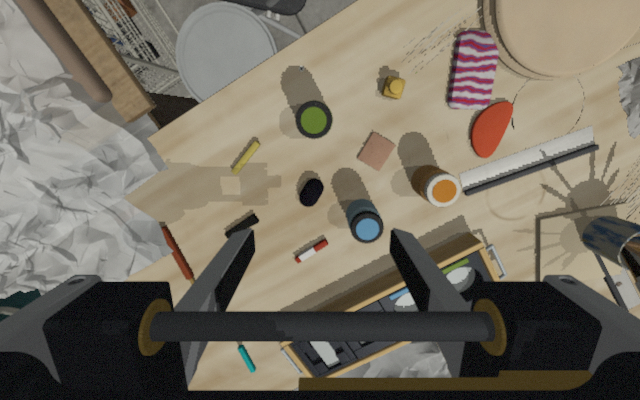

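The picture shows blue (366,227), ochre (440,188), green (313,120), tin (394,88), yellow stick (245,157) and red stick (311,251). They agree with the side view within 3 mm. Blue jar first.

Emit:
move_arm(deltas=[0,0,0,-6.5,6.1,10,-1,0,0,0,-6.5,6.1,10,-1,0,0,0,-6.5,6.1,12,-1,0,0,0,-6.5,6.1,15,-1,0,0,0,-6.5,6.1,18,-1,0,0,0,-6.5,6.1,20,-1,0,0,0,-6.5,6.1,21.6,-1,0,0,0,-6.5,6.1,21.6,-1])

```text
time: 1.9
tool_pos: [0.5289, 0.1824, 0.0309]
ee_rot: [-3.135, 0.002, 1.568]
wrist_force: [-1.0, -0.5, -0.0]
width: 0.094
finger_force: 0.0
```

Emit:
move_arm(deltas=[0,0,0,0,0,0,0.2,0,0,0,0,0,0,0.2,0,0,0,0,0,0,0.2,0,0,0,0,0,0,0.2,0,0,0,0,0,0,0.2,0,0,0,0,0,0,0.2])

```text
time: 2.5
tool_pos: [0.5314, 0.1851, 0.0349]
ee_rot: [3.14, -0.0, 1.571]
wrist_force: [1.9, 0.2, -0.1]
width: 0.0494
finger_force: 0.6
```

Emit:
move_arm(deltas=[0,0,0,0,0,0,1,0,0,0,0,0,0,1,0,0,0,0,0,0,1,0,0,0,0,0,-3,1,0,0,0,0,0,-7,1,0,0,0,0,0,-11,1,0,0,0,0,0,-11,1])

```text
time: 3.2
tool_pos: [0.5344, 0.1859, 0.1512]
ee_rot: [3.13, -0.003, 1.571]
wrist_force: [0.7, 0.3, 0.2]
width: 0.048
finger_force: 30.0
```

```bash
python3 -c "
from h import *
plan(.6199,.0307,.145)
plan(.6199,.0307,.049)"
```

```text
at [0.5344 0.1859 0.1512] yaw 1.571 turn z 0 shift cm [-15.53   8.54   0.68]
at [0.5344 0.1859 0.1512] yaw 1.571 turn z 0 shift cm [-15.55   8.43  10.28]
```

Emit:
move_arm(deltas=[0,0,0,-4,2.3,0,1,0,0,0,-8,4.6,0,1,0,0,0,-12,6.9,0,1,0,0,0,-15.4,8.9,0,1,0,0,0,-15.4,8.9,0,1,0,0,0,-15.4,8.9,0,1,0,0,0,-15.4,8.9,0,1])

```text
time: 3.9
tool_pos: [0.619, 0.032, 0.1432]
ee_rot: [-3.139, -0.001, 1.572]
wrist_force: [0.3, -0.2, -1.3]
width: 0.0475
finger_force: 30.0
```

Run:
```python
from h import *
plan(.6199,.0307,.049)
s=snap("wrist"); save(s,"wrist2")
```

```text
at [0.619  0.032  0.1432] yaw 1.572 turn z 0 shift cm [-0.14  0.12  9.42]
```

View pics/wrist2.png

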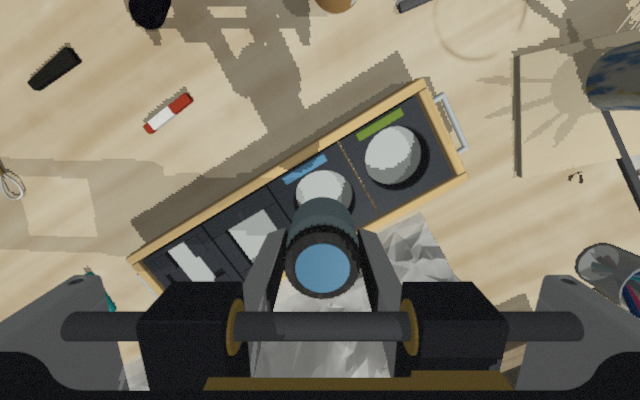

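The blue jar is held upright at (321,265), above the well beside the blue chip. Lowering it now.

Emit:
move_arm(deltas=[0,0,0,0,0,3,1,0,0,0,0,0,5.5,1,0,0,0,0,0,7.5,1,0,0,0,0,0,8.7,1,0,0,0,0,0,9.3,1,0,0,0,0,0,9.5,1,0,0,0,0,0,9.5,1,0,0,0,0,0,9.5,1])

```text
time: 4.75
tool_pos: [0.6209, 0.031, 0.0509]
ee_rot: [3.139, 0.0, 1.571]
wrist_force: [0.5, 0.3, -1.5]
width: 0.0479
finger_force: 30.0
```

Emit:
move_arm(deltas=[0,0,0,0,0,0,-0.6,0,0,0,0,0,0,-0.6,0,0,0,0,0,0,-0.6,0,0,0,0,0,0,-0.6,0,0,0,0,0,-3,-0.6,0,0,0,0,0,-7,-0.6,0,0,0,0,0,-12,-0.6,0,0,0,0,0,-16,-1])

```text
time: 5.55
tool_pos: [0.6203, 0.031, 0.2125]
ee_rot: [3.139, 0.0, 1.571]
wrist_force: [-0.1, -0.7, -0.2]
width: 0.0802
finger_force: 0.0
```

Emit:
move_arm(deltas=[0,0,0,29.7,-16.1,0,-1,0,0,0,29.7,-16.1,0,-1,0,0,0,29.7,-16.1,0,-1,0,0,0,29.7,-16.1,0,-1,0,0,0,29.7,-16.1,0,-1,0,0,0,29.7,-16.1,0,-1,0,0,0,29.7,-16.1,0,-1,0,0,0,29.7,-16.1,0,-1])

```text
time: 6.35
tool_pos: [0.4564, 0.3318, 0.2097]
ee_rot: [-3.141, -0.002, 1.577]
wrist_force: [0.0, 0.8, 1.2]
width: 0.094
finger_force: 0.0
```

Run:
```python
from h import *
plan(.4587,.3276,.035)
s=snap("wrist"); save(s,"wrist3")
```

```text
at [0.4564 0.3318 0.2097] yaw 1.577 turn z 0 shift cm [-0.45  0.24 17.47]
```

View pics/wrist3.png

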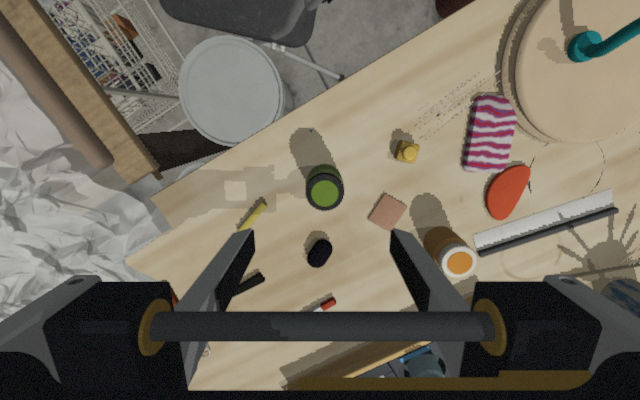

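The green jar is at (325,190), in line with the fingers, and the tin is at (407,152). Descending.

Emit:
move_arm(deltas=[0,0,0,0,0,5,-1,0,0,0,0,0,9.5,-1,0,0,0,0,0,13,-1,0,0,0,0,0,15.5,-1,0,0,0,0,0,17,-1,0,0,0,0,0,17.5,-1,0,0,0,0,0,17.5,0.2,0,0,0,0,0,17.5,0.2])

```text
time: 7.2
tool_pos: [0.4604, 0.3284, 0.0363]
ee_rot: [3.139, -0.002, 1.57]
wrist_force: [-0.3, 0.1, -0.6]
width: 0.0818
finger_force: 0.0
```

Emit:
move_arm(deltas=[0,0,0,0,0,0,1,0,0,0,0,0,0,1,0,0,0,0,0,0,1,0,0,0,0,0,0,1,0,0,0,0,0,0,1,0,0,0,0,0,0,1])

```text
time: 7.8
tool_pos: [0.4592, 0.3281, 0.0349]
ee_rot: [3.141, -0.0, 1.571]
wrist_force: [-0.4, -0.4, 0.9]
width: 0.0478
finger_force: 30.0
```

Emit:
move_arm(deltas=[0,0,0,0,0,-3,1,0,0,0,0,0,-7,1,0,0,0,0,0,-11,1,0,0,0,0,0,-15,1,0,0,0,0,0,-15,1,0,0,0,0,0,-15,1])

```text
time: 8.4
tool_pos: [0.4592, 0.3281, 0.1849]
ee_rot: [3.14, -0.001, 1.571]
wrist_force: [0.8, 0.1, -1.4]
width: 0.048
finger_force: 30.0
```

Emit:
move_arm(deltas=[0,0,0,-3,2.8,0,1,0,0,0,-6.3,5.8,0,1,0,0,0,-9.6,8.9,0,1,0,0,0,-12.9,12,0,1,0,0,0,-16.2,15,0,1,0,0,0,-19.5,18,0,1,0,0,0,-22.7,21,0,1,0,0,0,-25.3,23.5,0,1])

```text
time: 9.2
tool_pos: [0.6938, 0.0727, 0.1799]
ee_rot: [-3.135, 0.001, 1.569]
wrist_force: [1.0, 0.7, -1.6]
width: 0.048
finger_force: 30.0
```

Emit:
move_arm(deltas=[0,0,0,0,0,2,1,0,0,0,0,0,5,1,0,0,0,0,0,8,1,0,0,0,0,0,8,1,0,0,0,0,0,8,1])

```text
time: 9.7
tool_pos: [0.6923, 0.075, 0.1014]
ee_rot: [-3.136, 0.0, 1.571]
wrist_force: [-0.1, 0.7, -0.5]
width: 0.0474
finger_force: 30.0
```

Run:
```python
from h import *
plan(.6937,.0746,.049)
```

```text
at [0.6923 0.075  0.1014] yaw 1.571 turn z 0 shift cm [-0.04  0.17  5.24]
```

Emit:
move_arm(deltas=[0,0,0,0,0.1,2.5,1,0,0,0,0,0.1,4,1,0,0,0,0,0.1,5,1,0,0,0,0,0.1,5.6,1,0,0,0,0,0.1,5.6,1,0,0,0,0,0.1,5.6,1,0,0,0,0,0.1,5.6,1])

```text
time: 10.4
tool_pos: [0.6956, 0.075, 0.0494]
ee_rot: [3.14, -0.0, 1.571]
wrist_force: [1.3, -0.3, -1.1]
width: 0.0482
finger_force: 30.0
```

Emit:
move_arm(deltas=[0,0,0,0,0,0,-0.6,0,0,0,0,0,0,-0.6,0,0,0,0,0,0,-0.6,0,0,0,0,0,0,-0.6,0,0,0,0,0,-3,-0.6,0,0,0,0,0,-7,-0.6,0,0,0,0,0,-12,-0.6,0,0,0,0,0,-15,-1])

```text
time: 11.2
tool_pos: [0.6961, 0.0751, 0.2036]
ee_rot: [3.135, -0.0, 1.571]
wrist_force: [0.5, -0.7, 0.4]
width: 0.0804
finger_force: 0.0
```

Emit:
move_arm(deltas=[0,0,0,18,-12.8,0,-1,0,0,0,18,-12.8,0,-1,0,0,0,18,-12.8,0,-1,0,0,0,18,-12.8,0,-1,0,0,0,18,-12.8,0,-1,0,0,0,18,-12.8,0,-1,0,0,0,18,-12.8,0,-1,0,0,0,18,-12.8,0,-1])

```text
time: 12.0
tool_pos: [0.5679, 0.2537, 0.1984]
ee_rot: [3.141, 0.001, 1.569]
wrist_force: [0.1, -0.6, 0.2]
width: 0.0937
finger_force: 0.0
```

```bash
cat > m2.py <<'E'
from h import *
s=snap("wrist"); C=cloud(s); Z=C[...,2]
m=((np.hypot(C[...,0]-.5665,C[...,1]-.371)<.04)&(Z>.004)&(Z<.034)).astype(np.uint8)
uv=np.argwhere(m)[:,::-1]; zz=Z[m>0]
print(np.histogram(zz,bins=np.arange(.004,.036,.002)))
for lo,hi,h in [(.016,.0235,.020),(.0245,.034,.028)]:
    k=(zz>lo)&(zz<hi); P=onplane(s,uv[k],h)[:,:2].astype(np.float32); print(h,k.sum(),cv2.minAreaRect(P),cv2.minEnclosingCircle(P))
u,v=uv.mean(0).astype(int); print(u,v,robot.get_obs()["tool_pos"])
a=s["image"][max(v-60,0):v+60,max(u-80,0):u+80]; cv2.imwrite("pics/tin.png",cv2.resize(a,None,fx=5,fy=5,interpolation=0)[...,::-1])
E
python3 m2.py
```

```text
(array([  1,   2,   2,   1,   4,   3,  12,  95, 173,  14,   3,  45, 142,
        14,   0]), array([0.004, 0.006, 0.008, 0.01 , 0.012, 0.014, 0.016, 0.018, 0.02 ,
       0.022, 0.024, 0.026, 0.028, 0.03 , 0.032, 0.034]))
0.02 294 ((0.5679227709770203, 0.3701535761356354), (0.025679482147097588, 0.02577120251953602), 76.60379028320312) ((0.5680770874023438, 0.3702925443649292), 0.016607386991381645)
0.028 203 ((0.5681673884391785, 0.3700783848762512), (0.017319589853286743, 0.01629837602376938), 89.87013244628906) ((0.5677955150604248, 0.3702845871448517), 0.009099124930799007)
321 86 [0.56798764 0.2535757  0.1982901 ]
```

View pics/tin.png

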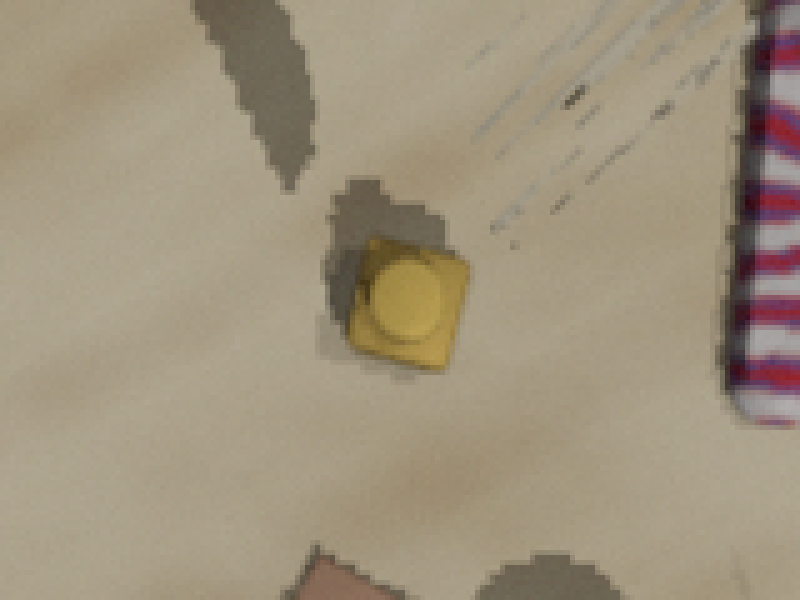

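The tin measures about 26 mm square, with an 18 mm cap matching the stated one, so it is smaller than the stated 34 mm. It is the only brass tin here. It is centred at (0.568, 0.370) with sides at -13.4°. I turn and go above it.

Emit:
move_arm(deltas=[0,0,0.117,4,0,2,-0.4,0,0,0.234,8,0,5,-0.4,0,0,0.234,11.6,0,8,-0.4,0,0,0.234,11.6,0,12,-0.4,0,0,0.234,11.6,0,13,-0.4,0,0,0.234,11.6,0,13,-0.4,0,0,0.234,11.6,0,13,-0.4])

```text
time: 12.75
tool_pos: [0.5687, 0.3702, 0.0704]
ee_rot: [3.139, -0.002, 1.335]
wrist_force: [0.5, 1.0, 0.6]
width: 0.0662
finger_force: 0.0
```

Run:
```python
from h import *
plan(.568,.3702,.010,1.337)
```

```text
at [0.5687 0.3702 0.0704] yaw 1.335 turn z -0.002 shift cm [-0.02 -0.08  6.04]
```

Emit:
move_arm(deltas=[0,0,0,0,0,3,-0.4,0,0,0,0,0,5,-0.4,0,0,0,0,0,5.9,-0.4,0,0,0,0,0,5.9,-0.4,0,0,0,0,0,5.9,-0.4])

```text
time: 13.25
tool_pos: [0.5685, 0.3713, 0.0119]
ee_rot: [3.139, -0.003, 1.336]
wrist_force: [-1.0, 0.1, 0.9]
width: 0.0658
finger_force: 0.0
```

Emit:
move_arm(deltas=[0,0,0,0,0,0,1,0,0,0,0,0,0,1,0,0,0,0,0,0,1,0,0,0,0,0,0,1,0,0,0,0,0,0,1,0,0,0,0,0,0,1,0,0,0,0,0,0,1])

```text
time: 13.95
tool_pos: [0.5671, 0.371, 0.0096]
ee_rot: [3.141, -0.0, 1.337]
wrist_force: [0.2, -0.2, 1.1]
width: 0.0257
finger_force: 30.0
```

Emit:
move_arm(deltas=[0,0,0,0,0,-4,1,0,0,0,0,0,-8,1,0,0,0,0,0,-12,1,0,0,0,0,0,-16,1,0,0,0,0,0,-16,1,0,0,0,0,0,-16,1])

```text
time: 14.55
tool_pos: [0.5675, 0.3713, 0.1708]
ee_rot: [3.14, -0.002, 1.337]
wrist_force: [0.3, -0.3, -1.5]
width: 0.0259
finger_force: 30.0
```

Run:
```python
from h import *
plan(.5461,-.0140,.12,2.110)
```

```text
at [0.5675 0.3713 0.1708] yaw 1.337 turn z -0.773 shift cm [-37.98   6.84   5.02]
```

Emit:
move_arm(deltas=[0,0,-0.1,-4,0.7,0,1,0,0,-0.2,-9,1.6,0,1,0,0,-0.3,-13.5,2.4,0,1,0,0,-0.4,-18,3.2,0,1,0,0,-0.5,-22.5,4.1,0,1,0,0,-0.6,-27,4.9,0,1,0,0,-0.7,-31.5,5.7,0,1,0,0,-0.773,-35,6.3,1,1])

```text
time: 15.35
tool_pos: [0.5461, 0.0135, 0.1578]
ee_rot: [-3.14, -0.001, 2.112]
wrist_force: [-0.4, 0.2, -0.9]
width: 0.0258
finger_force: 30.0
```

Run:
```python
from h import *
plan(.5461,-.0140,.12,2.110)
```

```text
at [0.5461 0.0135 0.1578] yaw 2.112 turn z 0.002 shift cm [-2.36 -1.41  3.79]
```

Emit:
move_arm(deltas=[0,0,0,-2.4,-1.6,2,1,0,0,0,-2.4,-1.6,5,1,0,0,0,-2.4,-1.6,8,1,0,0,0,-2.4,-1.6,8,1,0,0,0,-2.4,-1.6,8,1])

```text
time: 15.85
tool_pos: [0.5442, -0.0126, 0.0775]
ee_rot: [-3.138, -0.003, 2.11]
wrist_force: [0.0, -0.6, 0.1]
width: 0.0258
finger_force: 30.0
```

Run:
```python
from h import *
plan(.5461,-.0140,.041,2.110)
s=snap("wrist"); save(s,"wrist4")
```

```text
at [ 0.5442 -0.0126  0.0775] yaw 2.11 turn z -0.0 shift cm [-0.23  0.11  3.65]
```

View pics/wrist4.png

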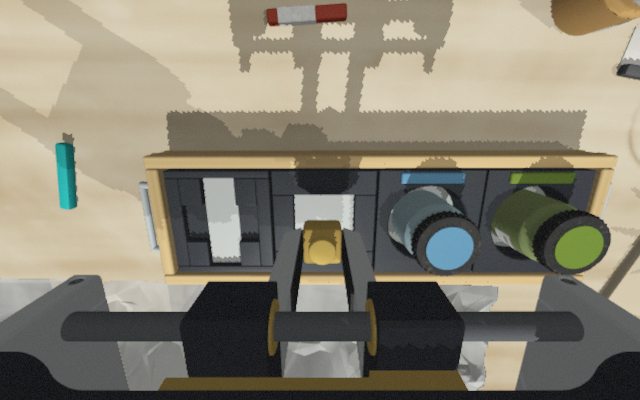

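Both jars stand in their wells: blue cap (445,243), green cap (580,243). The tin at (322,245) is aligned over the square pocket. Lower and release.

Emit:
move_arm(deltas=[0,0,0,-0.1,0,2,1,0,0,0,-0.1,0,3.2,1,0,0,0,-0.1,0,3.8,1,0,0,0,-0.1,0,3.9,1,0,0,0,-0.1,0,3.9,1,0,0,0,-0.1,0,3.9,1])

```text
time: 16.5
tool_pos: [0.5469, -0.0137, 0.0414]
ee_rot: [3.14, 0.001, 2.11]
wrist_force: [0.6, -0.2, -0.5]
width: 0.0257
finger_force: 30.0
```

Emit:
move_arm(deltas=[0,0,0,0,0,0,0.1,0,0,0,0,0,0,0.1,0,0,0,0,0,0,0.1,0,0,0,0,0,-3,0.1,0,0,0,0,0,-7,0.1,0,0,0,0,0,-11,0,0,0,0,0,0,-15,0,0,0,0,0,0,-15,-0.4])

```text
time: 17.3
tool_pos: [0.5497, -0.0142, 0.1984]
ee_rot: [3.131, 0.009, 2.11]
wrist_force: [0.2, -1.0, 0.1]
width: 0.052
finger_force: 0.0
```

Run:
```python
from h import *
plan(.354,.2728,.19,2.42)
```

```text
at [ 0.5497 -0.0142  0.1984] yaw 2.11 turn z -0.31 shift cm [34.68 -2.07  0.52]
```

Emit:
move_arm(deltas=[0,0,0.14,4.5,-0.2,0,-0.4,0,0,0.28,9,-0.5,0,-0.4,0,0,0.42,13.5,-0.7,0,-0.4,0,0,0.56,18,-0.9,0,-0.4,0,0,0.7,22.5,-1.2,0,-0.4,0,0,0.84,27,-1.4,0,-0.4,0,0,0.98,31.5,-1.6,0,-0.4,0,0,1.12,34.5,-1.8,0,-0.4])

```text
time: 18.1
tool_pos: [0.3539, 0.272, 0.1898]
ee_rot: [-3.141, 0.0, 1.021]
wrist_force: [-0.2, -0.0, -0.2]
width: 0.0656
finger_force: 0.0
```

Emit:
move_arm(deltas=[0,0,0.145,0,0,0,-0.4,0,0,0.145,0,0,0,-0.4,0,0,0.145,0,0,0,-0.4,0,0,0.145,0,0,0,-0.4])

```text
time: 18.5
tool_pos: [0.3559, 0.2701, 0.1902]
ee_rot: [3.142, 0.0, 0.881]
wrist_force: [0.1, 0.8, -0.3]
width: 0.0655
finger_force: 0.0
```

Run:
```python
from h import *
s=snap("wrist"); C=cloud(s); hsv=cv2.cvtColor(s["image"],cv2.COLOR_RGB2HSV)
m=((np.hypot(C[...,0]-.354,C[...,1]-.2728)<.05)&(hsv[...,1]>120)&(C[...,2]>.005)&(C[...,2]<.016)).astype(np.uint8)
uv=np.argwhere(m)[:,::-1]; print(len(uv),uv.mean(0))
P=onplane(s,uv,.010)[:,:2].astype(np.float32); r=cv2.minAreaRect(P); print(r)
plan(*r[0],.003,.845)
```

```text
291 [319.72852234 179.24054983]
((0.3545839190483093, 0.27362069487571716), (0.05918174609541893, 0.008589019067585468), 48.44728469848633)
at [0.3559 0.2701 0.1902] yaw 0.881 turn z 0.036 shift cm [ 0.19 -0.33 18.72]
```

Emit:
move_arm(deltas=[0,0,0.036,0.2,-0.3,4,-0.5,0,0,0.036,0.2,-0.3,8,-0.5,0,0,0.036,0.2,-0.3,12,-0.5,0,0,0.036,0.2,-0.3,13.5,-0.5,0,0,0.036,0.2,-0.3,13.5,-0.5,0,0,0.036,0.2,-0.3,13.5,-0.5])

```text
time: 19.15
tool_pos: [0.3552, 0.2739, 0.056]
ee_rot: [3.141, -0.0, 0.844]
wrist_force: [0.2, 1.3, 0.9]
width: 0.0705
finger_force: 0.0
```

Run:
```python
from h import *
plan(.3545,.2734,.003,.845)
```

```text
at [0.3552 0.2739 0.056 ] yaw 0.844 turn z -0.001 shift cm [-0.09 -0.02  5.3 ]
```

Emit:
move_arm(deltas=[0,0,0,0,0,2.5,-0.5,0,0,0,0,0,4,-0.5,0,0,0,0,0,4.9,-0.5,0,0,0,0,0,5.2,-0.5,0,0,0,0,0,5.2,-0.5,0,0,0,0,0,5.2,-0.5])

```text
time: 19.75
tool_pos: [0.3555, 0.2747, 0.0047]
ee_rot: [3.141, -0.002, 0.845]
wrist_force: [0.5, -0.5, 0.1]
width: 0.0704
finger_force: 0.0
```

Emit:
move_arm(deltas=[0,0,0,0,0,0,1,0,0,0,0,0,0,1,0,0,0,0,0,0,1,0,0,0,0,0,0,1,0,0,0,0,0,0,1,0,0,0,0,0,0,1,0,0,0,0,0,0,1,0,0,0,0,0,0,1])

```text
time: 20.55
tool_pos: [0.3545, 0.2741, 0.0035]
ee_rot: [3.142, 0.0, 0.845]
wrist_force: [0.3, -0.2, 0.5]
width: 0.01
finger_force: 1.0
```

Emit:
move_arm(deltas=[0,0,0,0,0,0,1,0,0,0,0,0,0,1,0,0,0,0,0,-4,1,0,0,0,0,0,-8,1,0,0,0,0,0,-12,1,0,0,0,0,0,-16,1,0,0,0,0,0,-16,1,0,0,0,0,0,-16,1])

```text
time: 21.35
tool_pos: [0.355, 0.2744, 0.1645]
ee_rot: [3.141, -0.002, 0.845]
wrist_force: [-0.2, 0.3, -0.3]
width: 0.0097
finger_force: 30.0
```

Run:
```python
from h import *
plan(.4723,-.0580,.12,2.110)
```

```text
at [0.355  0.2744 0.1645] yaw 0.845 turn z -1.265 shift cm [-17.08  30.84   4.43]
```

Emit:
move_arm(deltas=[0,0,-0.14,-2.2,4,0,1,0,0,-0.28,-4.4,8,0,1,0,0,-0.42,-6.6,12,0,1,0,0,-0.56,-8.8,16,0,1,0,0,-0.7,-11,20,0,1,0,0,-0.84,-13.2,24,0,1,0,0,-0.98,-15.4,28,0,1,0,0,-1.12,-17,30.8,0,1])

```text
time: 22.15
tool_pos: [0.4665, -0.0448, 0.161]
ee_rot: [-3.138, -0.002, 1.864]
wrist_force: [0.4, -0.3, -0.7]
width: 0.0095
finger_force: 30.0
```

Emit:
move_arm(deltas=[0,0,-0.12,0,0,2,1,0,0,-0.145,0,0,5,1,0,0,-0.145,0,0,7,1,0,0,-0.145,0,0,7,1,0,0,-0.145,0,0,7,1,0,0,-0.145,0,0,7,1])

```text
time: 22.75
tool_pos: [0.468, -0.0434, 0.0943]
ee_rot: [3.141, 0.001, 2.004]
wrist_force: [-0.0, -0.9, 0.4]
width: 0.0097
finger_force: 30.0
```

Run:
```python
from h import *
plan(.4723,-.0580,.0355,2.110)
s=snap("wrist"); save(s,"wrist5")
```

```text
at [ 0.468  -0.0434  0.0943] yaw 2.004 turn z -0.106 shift cm [-1.5  -0.23  5.88]
```

View pics/wrist5.png

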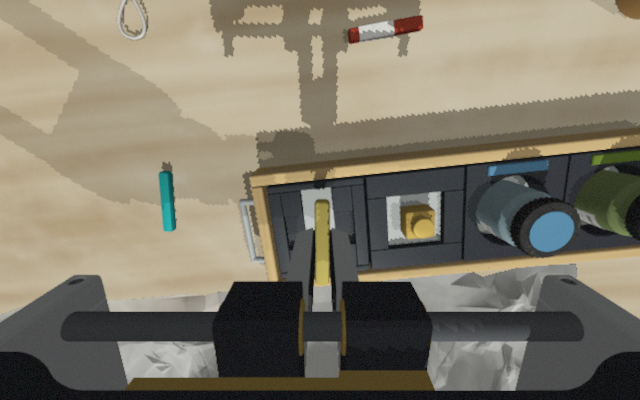

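The stick is held along the tool at (322,240), the tin sits in its pocket at (417,220), and both jars are in. Aligning over the wax pocket.

Emit:
move_arm(deltas=[0,0,-0.106,-1.5,-0.2,1,1,0,0,-0.106,-1.5,-0.2,2.5,1,0,0,-0.106,-1.5,-0.2,2.5,1,0,0,-0.106,-1.5,-0.2,2.5,1,0,0,-0.106,-1.5,-0.2,2.5,1])

```text
time: 23.3
tool_pos: [0.4728, -0.0578, 0.0698]
ee_rot: [3.14, 0.002, 2.11]
wrist_force: [-0.7, 0.2, 0.0]
width: 0.0093
finger_force: 30.0
```

Run:
```python
from h import *
plan(.4723,-.0580,.0355,2.110)
```

```text
at [ 0.4728 -0.0578  0.0698] yaw 2.11 turn z 0.0 shift cm [ 0.01 -0.06  3.43]
```

Emit:
move_arm(deltas=[0,0,0,0,0,1.5,1,0,0,0,0,0,2.6,1,0,0,0,0,0,3.2,1,0,0,0,0,0,3.4,1,0,0,0,0,0,3.4,1,0,0,0,0,0,3.4,1])

```text
time: 23.9
tool_pos: [0.4724, -0.0579, 0.0349]
ee_rot: [3.141, 0.001, 2.11]
wrist_force: [-0.5, 0.9, -0.4]
width: 0.0098
finger_force: 30.0
```

Emit:
move_arm(deltas=[0,0,0,0,0,0,0.5,0,0,0,0,0,0,0.5,0,0,0,0,0,0,0.5,0,0,0,0,0,0,0.5,0,0,0,0,0,-2,0.5,0,0,0,0,0,-5,0.5,0,0,0,0,0,-10,0.5,0,0,0,0,0,-14,0])

```text
time: 24.7
tool_pos: [0.472, -0.0579, 0.1767]
ee_rot: [3.141, 0.001, 2.11]
wrist_force: [1.5, 0.5, -0.0]
width: 0.0286
finger_force: 0.0
```

Emit:
move_arm(deltas=[0,0,0,-13,5,-4,-0.5,0,0,0,-13,5,-4,-0.5,0,0,0,-13,5,-4,-0.5,0,0,0,-13,5,-4,-0.5,0,0,0,-13,5,-4,-0.5,0,0,0,-13,5,-4,-0.5])

```text
time: 25.3
tool_pos: [0.5807, -0.143, 0.2141]
ee_rot: [-3.141, -0.001, 2.11]
wrist_force: [0.2, 0.5, -0.2]
width: 0.0703
finger_force: 0.0
```

```bash
cat > m3.py <<'E'
from h import *
s=snap("wrist"); save(s,"wrist6"); C=cloud(s); Z=C[...,2]; hsv=cv2.cvtColor(s["image"],cv2.COLOR_RGB2HSV)
for nm,x,y,h,tol in [("stick",.4723,-.058,.041,.006),("tin",.5461,-.014,.05,.006),("tincap",.5461,-.014,.058,.0045),("blue",.6199,.0307,.081,.007),("green",.6937,.0746,.081,.007),("red",.4511,.1183,.01,.005),("ochre",.6296,.2377,.068,.006)]:
    m=(np.hypot(C[...,0]-x,C[...,1]-y)<.045)&(abs(Z-h)<tol)
    if nm=="stick": m&=(hsv[...,1]>100)&(hsv[...,2]>60)
    uv=np.argwhere(m)[:,::-1]
    if len(uv)<5: print(nm,len(uv)); continue
    P=onplane(s,uv,h)[:,:2].astype(np.float32); r=cv2.minAreaRect(P)
    print(nm,len(uv),np.round(r[0],4),np.round(r[1],4),round(r[2],1),"err mm",(1e3*(np.array(r[0])-[x,y])).round(1),"z",np.median(Z[m]).round(4))
E
python3 m3.py
```

```text
stick 447 [ 0.4559 -0.0688] [0.0497 0.0589] 30.9 err mm [-16.4 -10.8] z 0.0417
tin 346 [ 0.5466 -0.0147] [0.026 0.025] 30.9 err mm [ 0.5 -0.7] z 0.0502
tincap 229 [ 0.5471 -0.0149] [0.0166 0.0174] 32.4 err mm [ 1.  -0.9] z 0.0587
blue 1751 [0.6201 0.0274] [0.0468 0.0453] 30.9 err mm [ 0.2 -3.3] z 0.0817
green 1856 [0.694  0.0726] [0.0483 0.0463] 41.5 err mm [ 0.3 -2. ] z 0.0816
red 0
ochre 0
```

View pics/wrist6.png

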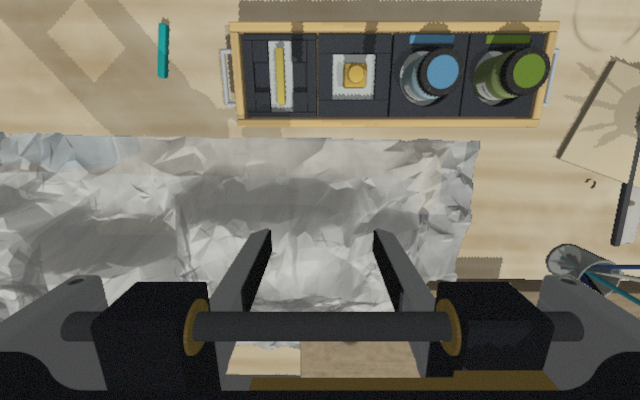

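All four items are seated: the stick lies centred in the long pocket (280,75), the tin at (355,75), blue at (435,73) and green at (515,72). Measured centre errors for the tin and jars are about 3 mm or less, and their top heights are right. The gripper is clear of everything, so I hand the job in.

```bash
python3 -c "
from bench import robot
print(robot.close_job())"
```

```text
the job is handed in; nothing more can be done
None
```

The tote is packed and the job handed in at about 25 s of the 102 s, no verdict returned: both jars and the tin measured within about 3 mm of centre at floor height, the wax stick looked centred and flat in the last picture (its measurement failed), and the ochre jar and red stick were not touched.

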